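# Square up a fresh cast with the modelling tool

## Robot

A 6-joint arm with a two-finger parallel gripper is mounted at the origin on a cart in front of the work surface, level with it; the furniture and walls round the work are solid. World frame = base frame: x ahead of the robot, y to its left, z up, the work surface at z = 0. Lengths are in m, angles in rad, forces in N, time in s.
With the tool pointing down it reaches from about 0.275 to 0.875 m from the base axis. Payload 12.5 kg.
Tool frame: the origin (TCP) lies at the very end of the fingers, on their centre line; the grasp point (between the pads) lies 19 mm behind it; z points along the fingers, y is the line along which they close (so a half turn about z gives the same grasp; the last joint's range is limited). The gripper opens to 85 mm and grips with 20 to 120 N. Pads are 22 mm wide; open, the fingers measure 114 mm over their backs; the gripper's body (76 mm by 85 mm) begins 54 mm behind the grasp point. The pads swing forward as they close: fully open they stand 13 mm farther back than shut.
Start: joints at [1.236, 0.351, 1.652, -0, 1.139, -0.085], TCP at [0.136, 0.533, 0.231] pointing down, gripper open.
Joint ranges: [-2.75, 2.75], [-0.79, 2.1], [0.01, 2.65], [-1.57, 4.71], [0.07, 3.14], [-2.87, 2.87]. Speed limits (rad/s): [2.22, 2.22, 2.79, 3.14, 3.14, 3.14].

## Interface

Orientations are given as a 3x3 rotation matrix whose columns are the frame's x, y, z axes.
In Python, from bench import manip gives the robot as it stands. Calls block until the motion is done:
- manip.move_ptp(position, orientation): joint-space move of the TCP to a pose.
- manip.move_l(position, attitude=None, max_speed=0.15): straight line of the TCP; attitude=None keeps the orientation; max_speed is the mean speed in m/s.
- manip.move_j(angles): joint-space move.
- manip.set_gripper(opening, effort=None): opening from 0.0 (shut) to 1.0 (fully open); effort is the grip in N (None keeps the last); returns when the fingers have stopped.
- manip.dwell(seconds).
- manip.inverse_kinematics(position, orientation): joint angles nearest the present ones, or None.
- manip.grab_frame(name): name is "side" or "top"; returns (picture, depth): 480x640x3 uint8, red, green, blue; 480x640 float32, m along the optical axis (not along the pixel's ray), 0 where there is no reading.
- manip.get_calibration(name): a dict with "camera_matrix" (3x3 intrinsics, pixels), "R" (3x3) and "t" (3): a world point X has camera coordinates R X + t. Camera axes: x right, y down, z forward; pixel columns grow to the right and rows downward; lengths in m; the calibration is good to about 2 mm. A picture is of the moment at which its call begins. get_calibration takes no time and is no camera call.
A pose or a line that the arm cannot do raises manip.Unreachable and nothing moves.
- manip.sign_off(): hands the job in; it is judged then, once.
Trained networks look in the newest picture that a camera, given by its name, has taken for a name from the list of things; names that differ only in an ending like _2 or _b are one class to them, and where a whole thing is asked for, a point or a joint stands for the part that bears it (a point fixed in the world has none). Each returns a list of dicts, best first, with "confidence" (0 to 1); they miss things now and then, are a little off and sometimes report something else, mostly with a low value. They report only what shows in the picture. A call takes as long as a camera call.
- manip.look_for(camera, name): "at" ([x, y, z] in m, in world coordinates, good to about 4 mm: the middle of the surface that is visible of it).
Readings, each from a call of its own:
- manip.current_time(): time.
- manip.current_qpos(): joint angles.
- manip.current_joint_vel(): joint speeds.
- manip.current_joint_torque(): joint torques, N m.
- manip.current_ee_pos(): TCP position.
- manip.current_tcp_rot(): TCP orientation.
- manip.current_force(): force on the tool from outside, world axes, zero at the start.
- manip.current_ft_torque(): the same for the moment, N m.
- manip.current_grip_width(): opening from 0.0 (shut) to 1.0 (fully open).
- manip.current_grip_force(): force on a finger pad.
Only numpy, scipy, OpenCV 4.12 (cv2) and the standard library are available. Lean on these libraries where they do the work, as an engineer would, in place of code of your own. Each camera call takes 0.05 s, during which the arm holds its last target. There are 200 camera calls.

## Task

The oblong cast tile is fresh from the mould and must not be touched by the gripper or lifted: pull the flat wooden modelling tool up out of the tool block and use it to slide the tile across the table into the inside corner of the metal corner stop, its long side flush against the far bar and a short side flush against the right-hand bar. Then stand the tool in the plastic cup near the corner stop, leaving the cup upright. Leave the other two tools, the other casts and the lens cap where they are.

Things in the scene. Friction and masses are not known exactly. Their poses are not given: they have to be found in the camera images.
- wooden_tool_center (a point): Centre of the flat wooden modelling tool, a boxwood stick 155 mm long, 16 wide, 8 thick (solid as a 155x16x8 mm bar), 18 g. Stands upright in one of the three sockets of the tool block (which varies), tallest and widest of the three tools; top 163 mm above the table, 103 mm out of the block. Axes: y along the stick (up at start), x its width, z its thickness. Pinch it across the 8 mm.
- tool_block: Wooden tool block fixed to the table, 50 (x) x 140 (y) x 60 (z) mm, origin at the centre of its underside. Three sockets in a row at y = -45, 0 and +45 mm, each about 15 mm (x) by 19 mm (y), 52 mm deep; the wooden tool's thickness lies along the block's x axis. Lift the tool over 52 mm to clear it.
- oblong_cast_center (a point): Centre (half-way up, 9 mm above the table) of the oblong cast plaster tile, 62 (its x) x 50 (its y) x 18 (z) mm, about 70 g, grey, lying loose and flat on the table left of the corner stop. Its x axis starts roughly parallel to the corner stop's y axis (within 0.65 rad). The other two casts are a thinner square one and a cube.
- oblong_cast: The same oblong tile, origin at the centre of its underside, same axes as its centre point.
- wooden_tool: The same wooden tool, origin at the middle of its length on one broad face (4 mm from its centre), same axes as its centre point.
- corner_stop: Corner stop: an L of two aluminium bars 12 mm high, 25 wide, fixed to the table. Origin at the inside corner, table height. Far bar: inner face at x = 0, from the corner to y = +110 mm, bar at x > 0. Right-hand bar: inner face at y = 0, from the corner to x = -90 mm, bar at y < 0. Seated flush, the tile's centre is at x = -25, y = +31 mm with its 62 mm side along y.
- cup: Translucent plastic cup, loose, standing upright on the table right of the corner stop; 88 mm high, 95 mm across the rim (about 90 mm inside) and 76 mm across the foot, floor about 2 to 6 mm thick, 150 g. Origin at the centre of its underside, z up.
- pen_center (a point): Centre of a ball pen, 143 mm long and 11 mm thick, standing upright in another socket of the tool block; to be left there.
- needle_tool_center (a point): Centre of a thin needle tool, 134 mm long and 8 mm thick, standing upright in the remaining socket; to be left there.
- square_cast: Bystander: white square cast tile 55x55x14 mm, lying beyond the oblong tile; origin at the centre of its underside.
- cube_cast: Bystander: cast plaster cube, 45 mm, near the front of the tool block; origin at the centre of its underside.
- lens_cap: Bystander: round black lens cap, 52 mm across, 8 mm high, between the tile and the tool block; origin at the centre of its underside.

How it is judged:
By the outcome, as a careful person would: the job done as asked, in the order asked, and still so for the second after the job is handed in, with the robot touching nothing.
It also fails if it takes over 72 s, if anything falls off the work surface, if the arm or the gripper's body presses on something with over 40 N, if the wrist force passes 120 N, or if a joint passes its speed limit or range.

## Working session

There is one attempt and no reset: what is moved stays moved. The work goes in short steps, each a Python script; the robot and the scene stay as the last script left them, time stands still between calls to the robot, and variables do not carry over. Pictures are saved under pics/ and viewed, at most 10 in all, crops included, and the job is handed in when it is done.

```bash
mkdir -p pics; ls; python3 - <<'E'
from bench import manip
import cv2
for n in("top","side"):
    p,d=manip.grab_frame(n); cv2.imwrite(f"pics/{n}0.png",p[:,:,::-1]); c=manip.get_calibration(n); print(n,c)
    for o in["wooden_tool_center","tool_block","oblong_cast_center","corner_stop","cup","pen_center","needle_tool_center","square_cast","cube_cast","lens_cap"]:
        print(o,[(x["at"],round(x["confidence"],2)) for x in manip.look_for(n,o)[:2]])
print(manip.current_time())
E
```

```text
pics
top {'camera_matrix': array([[472.75030686,   0.        , 316.16493236],
       [  0.        , 472.75030686, 229.0770554 ],
       [  0.        ,   0.        ,   1.        ]]), 'R': array([[ 0.01131861, -0.99983159, -0.01444589],
       [-0.99822814, -0.01045411, -0.05857727],
       [ 0.05841638,  0.01508331, -0.99817835]]), 't': array([-0.00479604,  0.49427073,  1.2108766 ])}
wooden_tool_center [([0.5176, 0.3304, 0.1091], 0.62)]
tool_block [([0.5164, 0.3259, 0.0627], 0.68)]
oblong_cast_center [([0.4722, 0.0906, 0.0191], 0.58)]
corner_stop [([0.576, -0.1664, 0.013], 0.97)]
cup [([0.5703, -0.4475, 0.0366], 0.8)]
pen_center []
needle_tool_center [([0.5181, 0.3719, 0.1145], 0.48)]
square_cast [([0.5874, 0.035, 0.0149], 0.89), ([0.5185, 0.3313, 0.1114], 0.53)]
cube_cast [([0.4312, 0.2321, 0.0455], 0.62)]
lens_cap [([0.5711, 0.1759, 0.0095], 0.67)]
side {'camera_matrix': array([[461.05563749,   0.        , 320.37516413],
       [  0.        , 461.05563749, 239.43160287],
       [  0.        ,   0.        ,   1.        ]]), 'R': array([[-0.87960948, -0.47504855, -0.02482009],
       [-0.15805467,  0.34107257, -0.92665432],
       [ 0.44867124, -0.81117099, -0.37509431]]), 't': array([0.42886176, 0.1501338 , 1.01359983])}
wooden_tool_center [([0.517, 0.3361, 0.1135], 0.53)]
tool_block []
oblong_cast_center [([0.4768, 0.1139, 0.0124], 0.54)]
corner_stop [([0.5796, -0.1298, 0.0108], 0.77)]
cup []
pen_center [([0.5208, 0.2906, 0.0972], 0.67), ([0.4775, 0.1161, 0.0124], 0.58)]
needle_tool_center [([0.5178, 0.3805, 0.1045], 0.54)]
square_cast [([0.5837, 0.0508, 0.0131], 0.76)]
cube_cast [([0.422, 0.2501, 0.0315], 0.71)]
lens_cap [([0.5761, 0.1709, 0.0074], 0.6)]
1.1
```

View pics/top0.png

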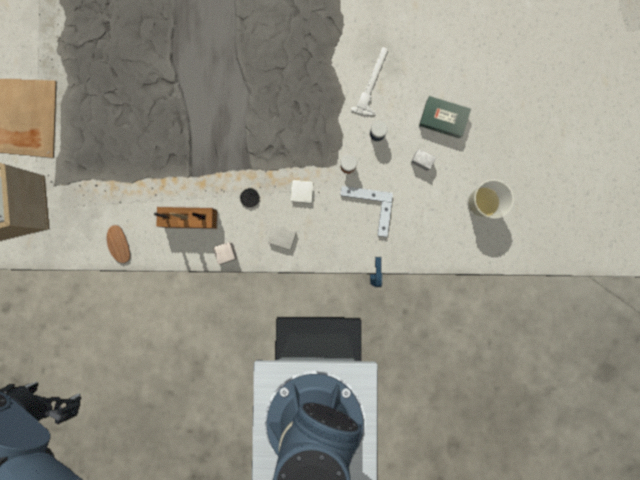

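View pics/side0.png

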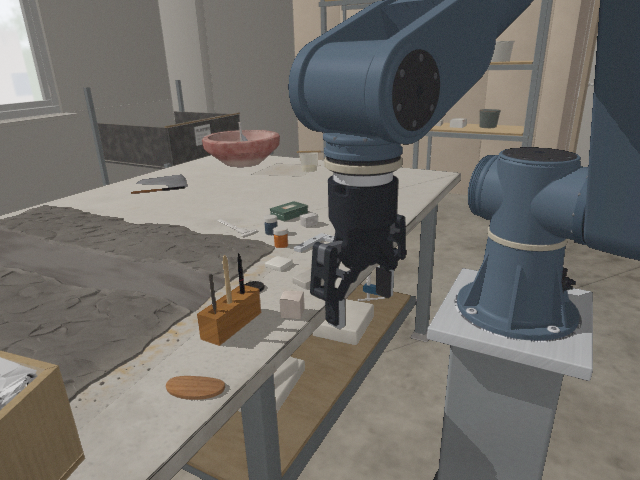

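The pictures show the wooden tool as the light stick in the middle socket (top ~(186,217), side ~(228,280)), the tile at top (283,239), the L-stop with its inside corner near (381,202), and the cup at (491,200). I'll fit the poses from depth.

```bash
cat > h.py <<'E'
from bench import manip
import numpy as np, cv2
def cloud(n):
    p,d=manip.grab_frame(n); c=manip.get_calibration(n); K=c["camera_matrix"]
    v,u=np.mgrid[:480,:640]
    P=np.stack([(u-K[0,2])*d/K[0,0],(v-K[1,2])*d/K[1,1],d],-1)
    W=(P-c["t"])@c["R"]; W[d==0]=np.nan
    return p,W
def sel(W,x0,x1,y0,y1,z0,z1):
    with np.errstate(invalid='ignore'):
        return (W[...,0]>x0)&(W[...,0]<x1)&(W[...,1]>y0)&(W[...,1]<y1)&(W[...,2]>z0)&(W[...,2]<z1)
def rect(W,*b):
    m=sel(W,*b); q=W[m]
    if len(q)<4: return None
    r=cv2.minAreaRect((q[:,:2]*1000).astype(np.float32))
    return len(q),np.round(np.median(q[:,2]),4),np.round(q[:,:2].mean(0),4),[np.round(x,1) for x in r]
E
python3 - <<'E'
from h import *
p,W=cloud("top")
print("table z",[round(float(np.nanmedian(W[sel(W,*b,-.02,.02)][:,2])),4) for b in((.43,.52,-.1,.05),(.5,.6,-.4,-.25),(.43,.5,.12,.2))])
print("tile",rect(W,.42,.53,.04,.15,.011,.03))
print("square",rect(W,.54,.64,.0,.1,.008,.03))
print("block",rect(W,.46,.57,.2,.45,.052,.068))
print("cube",rect(W,.38,.48,.18,.28,.035,.06))
print("cap",rect(W,.52,.62,.13,.22,.004,.02))
print("tooltop",rect(W,.46,.57,.31,.36,.075,.2))
print("cup rim",rect(W,.48,.68,-.55,-.3,.075,.1))
print("bars",rect(W,.46,.64,-.2,-.04,.007,.02))
m=sel(W,.44,.64,-.22,-.03,.007,.02); q=W[m]
np.save("bars.npy",q)
E=sel(W,.3,.45,-.1,.15,-.02,.02); print("edge x",np.nanmin(W[E][:,0]))
t=p[150:275,225:400]; cv2.imwrite("pics/crop.png",cv2.resize(t,None,fx=4.5,fy=4.5,interpolation=cv2.INTER_CUBIC)[:,:,::-1])
p,W=cloud("side")
print("S tool",rect(W,.46,.57,.31,.36,.08,.17)); q=W[sel(W,.46,.57,.32,.36,.08,.2)]; print(q.max(0),q.min(0))
print("S tile",rect(W,.42,.53,.04,.15,.013,.03)); print("S block",rect(W,.46,.57,.2,.45,.056,.066))
E
```

```text
table z [-0.0, -0.0002, -0.0]
tile (462, np.float64(0.0176), array([0.4723, 0.0888]), [array([472.5,  89. ]), array([62.1, 49.9]), np.float64(73.8)])
square (436, np.float64(0.0139), array([0.5915, 0.0392]), [array([592.5,  46.7]), array([70.2, 55.4]), np.float64(85.0)])
block (918, np.float64(0.0595), array([0.5177, 0.3295]), [array([518.1, 331.1]), array([140.6,  50.8]), np.float64(88.8)])
cube (328, np.float64(0.0448), array([0.4286, 0.2326]), [array([428.8, 233.2]), array([45.6, 45.8]), np.float64(20.5)])
cap (327, np.float64(0.0072), array([0.5767, 0.1751]), [array([570.6, 173.8]), array([88.7, 96.1]), np.float64(87.8)])
tooltop (48, np.float64(0.1239), array([0.517 , 0.3285]), [array([517., 330.]), array([ 7.2, 10.4]), np.float64(40.5)])
cup rim (291, np.float64(0.0866), array([ 0.5718, -0.4417]), [array([ 568.4, -431.7]), array([94.4, 93.7]), np.float64(14.5)])
bars (821, np.float64(0.012), array([ 0.5613, -0.1485]), [array([ 542.2, -138.8]), array([157.4, 131.8]), np.float64(11.2)])
edge x 0.3788604536140684
S tool (200, np.float64(0.1227), array([0.5182, 0.3357]), [array([519.8, 332.9]), array([ 9.4, 19. ]), np.float64(8.5)])
[0.52382854 0.34231549 0.16376258] [0.51412009 0.32369685 0.0801285 ]
S tile (176, np.float64(0.0178), array([0.4799, 0.1026]), [array([473.8,  93.1]), array([62.3, 50.5]), np.float64(74.0)])
S block (792, np.float64(0.06), array([0.5164, 0.342 ]), [array([519.4, 334.5]), array([143.4,  53. ]), np.float64(89.1)])
```

View pics/crop.png

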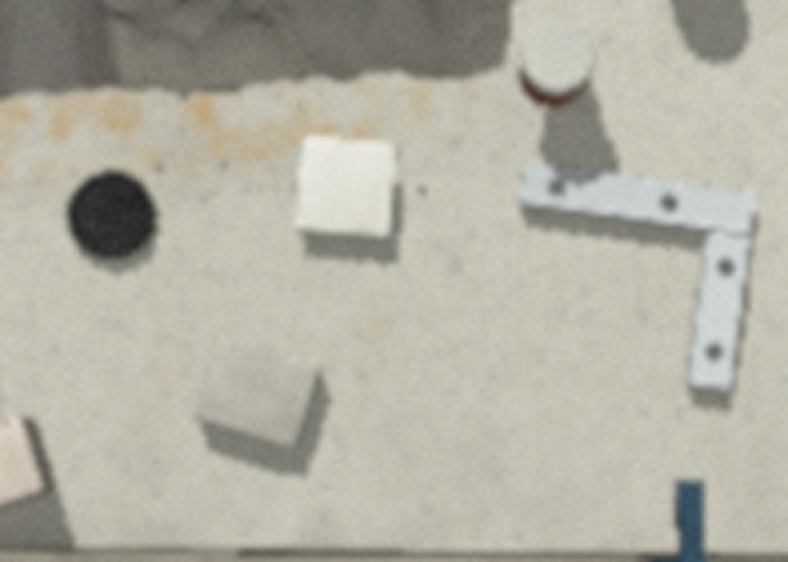

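The crop shows the L rotated a few degrees, with the tile lower left and tilted relative to it. I'll fit the L and check IK for the planned push poses.

```bash
cat >> h.py <<'E'
def Rz(phi):
    y=np.array([np.cos(phi),np.sin(phi),0]); z=np.array([0,0,-1.]); return np.stack([np.cross(y,z),y,z],1)
E
python3 - <<'E'
from h import *
from scipy.optimize import differential_evolution
q=np.load("bars.npy")[:,:2]; lo=q.min(0)-.01
g=np.stack(np.meshgrid(np.arange(.43,.65,.001),np.arange(-.23,-.0,.001),indexing='ij'),-1).reshape(-1,2)
from scipy.spatial import cKDTree
M=cKDTree(q).query(g)[0]<.0014
def L(v):
    c,s=np.cos(v[2]),np.sin(v[2]); d=g-v[:2]; x=d@[c,s]; y=d@[-s,c]
    return ((x>0)&(x<.025)&(y>-.025)&(y<.11))|((y<0)&(y>-.025)&(x>-.09)&(x<.025))
f=lambda v:-(L(v)&M).sum()/(L(v)|M).sum()
r=differential_evolution(f,[(.5,.6),(-.19,-.09),(-.3,.3)],seed=1,maxiter=60); print(r.x,r.fun)
cx=r.x; np.save("corner.npy",cx); c,s=np.cos(cx[2]),np.sin(cx[2])
C=np.array([[c,-s],[s,c]]); t=np.array([.4725,.089]); print("tile in corner",C.T@(t-cx[:2]), "goal world",cx[:2]+C@[-.025,.031])
th=cx[2]
for n,p,ph in[("tool",(.5185,.332,.122),-.02),("p1",(.43,.09,.118),th),("p1e",(.47,.09,.118),th),("p2",(.5,.13,.118),th+np.pi/2),("p2e",(.53,-.06,.118),th+np.pi/2),("cup",(.57,-.43,.13),0),("cup",(.57,-.43,.13),np.pi/2)]:
    for k in(0,np.pi):
        j=manip.inverse_kinematics(np.array(p),Rz(ph+k)); print(n,k>0,None if j is None else np.round(j,2))
E
```

```text
[ 0.56932417 -0.17031624 -0.13102865] -0.7664835164835165
tile in corner [-0.12987491  0.24444292] goal world [ 0.54858875 -0.13631562]
tool False [ 0.49  0.59  1.57 -0.    0.98  0.51]
tool True [ 0.49  0.59  1.57 -0.    0.98 -2.63]
p1 False [ 0.1   0.32  2.03 -0.    0.79  0.23]
p1 True None
p1e False [ 0.09  0.38  1.93 -0.    0.82  0.22]
p1e True None
p2 False [ 0.16  0.44  1.84 -0.    0.86 -1.28]
p2 True [ 0.16  0.44  1.84 -0.    0.86  1.87]
p2e False [-0.2   0.47  1.79 -0.    0.88 -1.64]
p2e True [-0.2   0.47  1.79 -0.    0.88  1.5 ]
cup False [-0.71  0.75  1.25 -0.    1.14 -0.71]
cup True [-0.71  0.75  1.25 -0.    1.14  2.43]
cup False [-0.71  0.75  1.25 -0.    1.14 -2.28]
cup True [-0.71  0.75  1.25 -0.    1.14  0.86]
```

```bash
python3 - <<'E'
from h import *
p=np.array([.5185,.332,.122]); R=Rz(-.02)
manip.move_ptp(p+[0,0,.10],R); manip.move_l(p,max_speed=.12)
manip.set_gripper(0,60); print("w",manip.current_grip_width(),manip.current_grip_force())
manip.move_l(p+[0,0,.09],max_speed=.12)
th=np.load("corner.npy")[2]
P=np.array([.425,.083,.20]); manip.move_ptp(P,Rz(th)); print(manip.current_ee_pos(),manip.current_force(),manip.current_time())
for n in("side","top"):
    im,W=cloud(n); cv2.imwrite(f"pics/{n}1.png",im[:,:,::-1])
    m=sel(W,.38,.47,.04,.13,.07,.19); q=W[m]
    for z in np.arange(.075,.19,.015):
        k=q[abs(q[:,2]-z)<.0075]
        if len(k): print(n,round(z,3),len(k),k.min(0)[:2].round(4),k.max(0)[:2].round(4))
E
```

```text
w 0.08965731343539171 58.43120813369751
[0.42572506 0.08356419 0.20016212] [0.07323677 0.1548847  0.08293286] 6.3917
side 0.09 1 [0.4299 0.1279] [0.4299 0.1279]
side 0.105 14 [0.4289 0.1223] [0.4341 0.1296]
side 0.12 23 [0.4271 0.1198] [0.4351 0.1286]
side 0.135 28 [0.4254 0.1124] [0.4353 0.1254]
side 0.15 31 [0.4249 0.1056] [0.4345 0.1198]
side 0.165 32 [0.4244 0.1026] [0.4327 0.1148]
side 0.18 31 [0.4235 0.0957] [0.4317 0.1093]
```

View pics/side1.png

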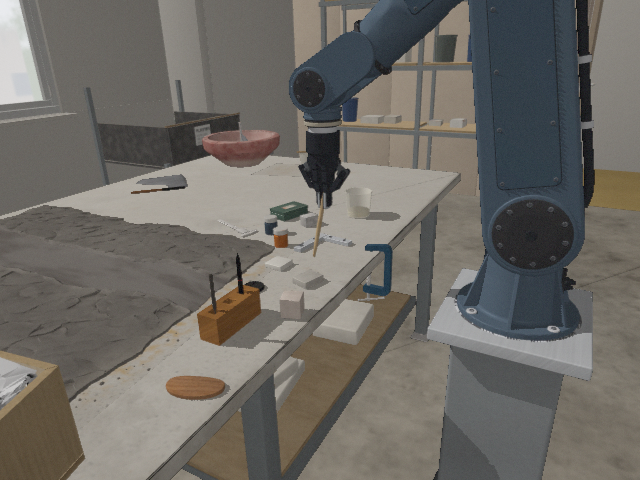

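The side view shows the stick held firmly but swung about 20° about the pinch axis (tip near (317,253)). I'll grip harder, tilt the wrist to make the stick vertical, and measure again.

```bash
cat >> h.py <<'E'
def Rt(phi,a):
    c,s=np.cos(a),np.sin(a); return Rz(phi)@np.array([[c,0,-s],[0,1,0],[s,0,c]])
def tip_t(a,e=.003,l=.133): return np.array([e+l*np.sin(a),0,-.019+l*np.cos(a)])
def tcp(tip,phi,a): return np.array(tip)-Rt(phi,a)@tip_t(a)
def stick(n,b):
    im,W=cloud(n); q=W[sel(W,*b)]; m=np.median(q,0); d=np.linalg.svd(q-q.mean(0),full_matrices=False)[2][0]; d=-d*np.sign(d[2])
    return im,q,q.mean(0),d
E
python3 - <<'E'
from h import *
th=np.load("corner.npy")[2]
manip.set_gripper(0,110)
im,q,m,d=stick("side",(.40,.45,.06,.15,.06,.185))
dt=Rz(th).T@d; a=np.arctan2(dt[0],dt[2]); print("tilt",a,dt,len(q))
np.save("a.npy",a)
T=tcp((.425,.085,.085),th,a); manip.move_l(T,Rt(th,a),max_speed=.1)
im,q,m,d=stick("side",(.39,.47,.05,.14,.06,.185)); cv2.imwrite("pics/side2.png",im[:,:,::-1])
print("dir",d,"mean",m,"zmin",q[:,2].min(),"x",q[:,0].min(),q[:,0].max(),"y",q[:,1].min(),q[:,1].max(),len(q),manip.current_time(),manip.current_qpos().round(2))
E
```

```text
tilt 0.3104633617667441 [0.30546367 0.01539578 0.95207926] 162
dir [ 0.00652876  0.01345789 -0.99988812] mean [0.42446856 0.09086709 0.14113982] zmin 0.08555196959373174 x 0.4206186058717934 0.4311878045691448 y 0.08132100078207212 0.09798117381056043 167 7.2667 [ 0.24  0.25  1.92 -0.32  1.12  0.54]
```

```bash
cat >> h.py <<'E'
CX=np.load("corner.npy"); TH=CX[2]; CM=np.array([[np.cos(TH),-np.sin(TH)],[np.sin(TH),np.cos(TH)]])
A=float(np.load("a.npy"))
def w(xc,yc,z): return np.r_[CX[:2]+CM@[xc,yc],z]
def go(xc,yc,z,phi,v=.1,ptp=False):
    T=tcp(w(xc,yc,z),phi,A)
    (manip.move_ptp(T,Rt(phi,A)) if ptp else manip.move_l(T,Rt(phi,A),max_speed=v))
def tile(b=(.40,.60,-.2,.16),png=None):
    im,W=cloud("top")
    if png: cv2.imwrite(png,im[:,:,::-1])
    m=sel(W,*b,.0155,.0215).astype(np.uint8)
    n,l,s,c=cv2.connectedComponentsWithStats(m); i=1+np.argmax(s[1:,4]); q=W[l==i]
    (x,y),(ww,hh),an=cv2.minAreaRect((q[:,:2]*1000).astype(np.float32))
    if ww<hh: an+=90
    an=(np.deg2rad(an)-TH-np.pi/2+np.pi/2)%np.pi-np.pi/2
    return np.r_[CM.T@(np.array([x,y])/1000-CX[:2]),an],(len(q),round(ww,1),round(hh,1))
E
python3 - <<'E'
from h import *
print(tile())
for z in(.03,.005): go(-.18,.24,z,TH)
go(-.104,.24,.005,TH,.06); print(manip.current_force())
go(-.125,.24,.005,TH); go(-.125,.24,.07,TH,.15)
print(tile(png="pics/top2.png"),manip.current_time())
for k in(1,-1): 
    for p in((-.075,.30),(-.075,.08)):
        print(k,manip.inverse_kinematics(tcp(w(*p,.005),TH+k*np.pi/2,A),Rt(TH+k*np.pi/2,A)))
E
```

```text
(array([-0.13026007,  0.24349595, -0.16087404]), (232, 59.6, 49.5))
[ 0.22766472 -0.27356047 -0.31298318]
(array([-0.07539537,  0.24185234, -1.54657641]), (231, 47.0, 49.4)) 10.825
1 [ 0.21045887  0.41150124  1.9232783  -0.20648197  0.52247065 -1.06490798]
1 [-0.26990938  0.34326002  2.03517581  0.09592843  0.45731991 -1.78923876]
-1 [0.13220352 0.61534402 1.56365164 0.08348207 1.26401403 1.7967145 ]
-1 [-0.23549394  0.56093725  1.66268115 -0.03384221  1.22703277  1.48270138]
```

View pics/top2.png

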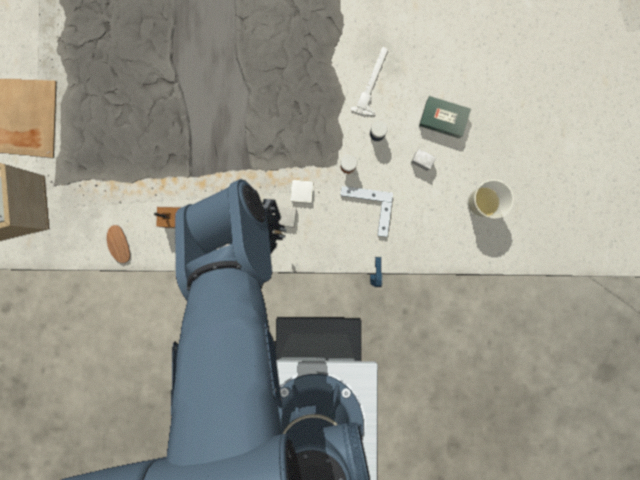

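Only part of the tile shows here, because the gripper hides its left part at about (280,220). I'll move to the push-2 start, held high, and measure again.

```bash
python3 - <<'E'
from h import *
f=TH-np.pi/2
go(-.125,.26,.12,TH,.2); go(-.075,.30,.10,f,ptp=True)
print(tile(png="pics/top3.png"),tile()[0],manip.current_time())
im,q,m,d=stick("side",(.40,.60,.07,.20,.075,.19)); print("stick",d.round(3),"mean corner",CM.T@(m[:2]-CX[:2]),len(q),q[:,2].min())
E
```

```text
(array([-0.07556161,  0.24139843, -1.55411036]), (233, 46.6, 49.4)) [-0.07561199  0.24172277 -1.53217084] 12.5333
stick [ 0.02 -0.02 -1.  ] mean corner [-0.07480114  0.3031665 ] 145 0.10182371019126792
```

View pics/top3.png

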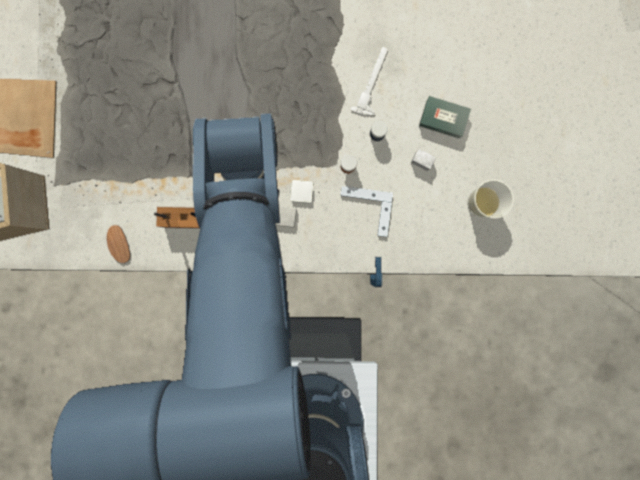

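Arm still covers the tile's left edge (visible part columns 278–297), which puts the tile centre near y_c ≈ 0.249 with x_c ≈ -0.0755, aligned. Pushing right in two stages.

```bash
cat >> h.py <<'E'
def tile2(n,yc=None):
    im,W=cloud(n); Q=(W[...,:2]-CX[:2])@CM; m=sel(W,.40,.60,-.2,.16,.0145,.0215)&(Q[...,0]<-.0)&(Q[...,0]>-.13)&(Q[...,1]>0)&(Q[...,1]<.29)
    m&=~((Q[...,0]>-.035)&(Q[...,1]>.17))
    m=m.astype(np.uint8); k,l,s,c=cv2.connectedComponentsWithStats(cv2.morphologyEx(m,cv2.MORPH_CLOSE,np.ones((3,3))))
    i=1+np.argmax(s[1:,4]); q=Q[(l==i)&(m>0)]; r=cv2.minAreaRect((q*1000).astype(np.float32))
    return n,len(q),[np.round(x,1) for x in r],"lo",q.min(0).round(4),"hi",q.max(0).round(4)
E
python3 - <<'E'
from h import *
f=TH-np.pi/2
print(tile2("side"));print(tile2("top"))
go(-.0755,.302,.03,f,.15); go(-.0755,.302,.005,f); go(-.0755,.20,.005,f,.08)
print(manip.current_force(),manip.current_time())
print(tile2("side"));print(tile2("top"))
E
```

```text
('side', 235, [array([-75.4, 253. ]), array([51. , 62.4]), np.float64(2.6)], 'lo', array([-0.1018,  0.2208]), 'hi', array([-0.0489,  0.2846]))
('top', 265, [array([-75.5, 241.3]), array([50.1, 46.8]), np.float64(0.5)], 'lo', array([-0.1008,  0.2177]), 'hi', array([-0.0503,  0.2645]))
[-0.07769746  0.55777762  0.4319369 ] 15.125
('side', 196, [array([-76.8, 169.1]), array([53.2, 68.5]), np.float64(1.8)], 'lo', array([-0.1029,  0.1348]), 'hi', array([-0.0494,  0.2034]))
('top', 1, [array([-0.3, 92.5]), array([0., 0.]), np.float64(0.0)], 'lo', array([-0.0003,  0.0925]), 'hi', array([-0.0003,  0.0925]))
```

```bash
python3 - <<'E'
from h import *
f=TH-np.pi/2
go(-.0755,.085,.005,f,.08); print(manip.current_force())
go(-.0755,.105,.005,f); go(-.0755,.105,.10,f,.2)
print(tile2("side"))
go(-.14,.05,.10,TH,ptp=True)
print(tile2("side"));print(tile2("top"));print(manip.current_time())
E
```

```text
[ 0.31920337 -0.92893575 -0.07944644]
('side', 168, [array([-76.3,  51.7]), array([51.9, 64.3]), np.float64(1.6)], 'lo', array([-0.1029,  0.0195]), 'hi', array([-0.0503,  0.0841]))
('side', 170, [array([-76.5,  43.8]), array([85. , 51.9]), np.float64(88.8)], 'lo', array([-0.1025,  0.0011]), 'hi', array([-0.05  ,  0.0863]))
('top', 1, [array([-53.4,  20.2]), array([0., 0.]), np.float64(0.0)], 'lo', array([-0.0534,  0.0202]), 'hi', array([-0.0534,  0.0202]))
19.1667
```

```bash
cat >> h.py <<'E'
def seat(x,y,dx,dy,phi,n=10,lim=2.5):
    d=CM@[dx,dy]; f0=manip.current_force()[:2]@d
    for i in range(n):
        x+=dx*.001; y+=dy*.001; go(x,y,.005,phi,.02); F=-(manip.current_force()[:2]@d-f0); print(round(x,4),round(y,4),round(F,2))
        if F>lim: break
    return x,y
E
python3 - <<'E'
from h import *
go(-.125,.05,.03,TH,.2); go(-.125,.05,.005,TH)
go(-.059,.05,.005,TH,.06); print(manip.current_force())
x,y=seat(-.059,.05,1,0,TH)
print(tile2("side"),manip.current_time())
E
```

```text
[-0.49065162 -0.28944399  0.31418182]
-0.058 0.05 0.23
-0.057 0.05 -0.26
-0.056 0.05 0.23
-0.055 0.05 -0.02
-0.054 0.05 -0.39
-0.053 0.05 1.23
-0.052 0.05 3.82
('side', 147, [array([-28.1,  52.1]), array([55.1, 66.9]), np.float64(0.7)], 'lo', array([-0.0557,  0.0185]), 'hi', array([-0.0005,  0.0856])) 23.125
```

```bash
python3 - <<'E'
from h import *
f=TH-np.pi/2
go(-.075,.05,.005,TH); go(-.085,.05,.10,TH,.2)
go(-.025,.105,.10,f,ptp=True); print(tile2("side"))
go(-.025,.105,.03,f,.2); go(-.025,.105,.005,f)
go(-.025,.071,.005,f,.05); print(manip.current_force())
x,y=seat(-.025,.071,0,-1,f,12)
go(x,y+.02,.005,f); go(x,y+.03,.10,f,.2)
print(tile2("side"),manip.current_time())
im,W=cloud("side"); cv2.imwrite("pics/side3.png",cv2.resize(im[200:290,250:400],None,fx=5,fy=5,interpolation=cv2.INTER_CUBIC)[:,:,::-1])
E
```

```text
('side', 159, [array([-25.7,  51.8]), array([67., 51.]), np.float64(89.2)], 'lo', array([-0.0513,  0.018 ]), 'hi', array([-0.0005,  0.0855]))
[-0.90042902  0.32562258  0.73466869]
-0.025 0.07 -0.44
-0.025 0.069 0.98
-0.025 0.068 -0.17
-0.025 0.067 0.87
-0.025 0.066 5.3
('side', 151, [array([-26.3,  34.6]), array([51.8, 66.4]), np.float64(0.3)], 'lo', array([-0.0521,  0.0013]), 'hi', array([-0.0003,  0.0678])) 29.4333
```

View pics/side3.png

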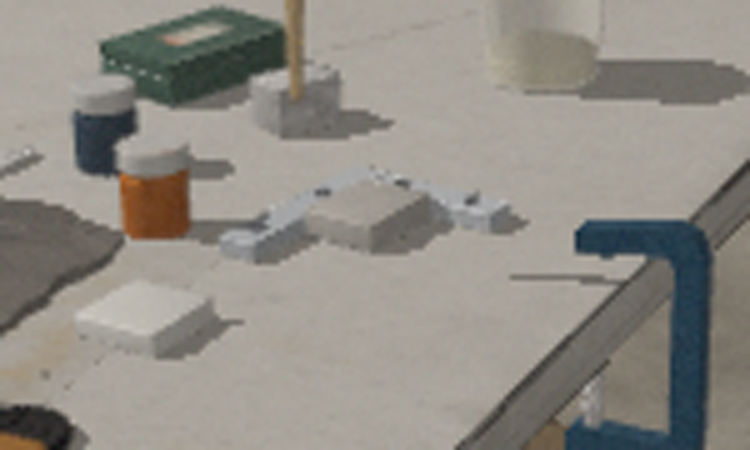

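Side view shows the tile tucked in the L (crop ~(370,210)). One last nudge toward the far bar, then go over the cup and check from the top.

```bash
python3 - <<'E'
from h import *
go(-.085,.031,.10,TH,ptp=True); go(-.075,.031,.03,TH,.2); go(-.075,.031,.005,TH)
go(-.056,.031,.005,TH,.04); x,y=seat(-.056,.031,1,0,TH,8)
go(-.075,.031,.005,TH); go(-.085,.031,.15,TH,.2)
cup=np.array([.5684,-.4317]); tip=np.r_[cup+[0,-.006],.16]
manip.move_ptp(tip-Rz(0)@tip_t(A),Rz(0))
print(tile2("top"),tile2("side"),manip.current_time(),manip.current_force())
im,W=cloud("top"); cv2.imwrite("pics/top4.png",im[:,:,::-1])
im,q,m,d=stick("side",(.50,.64,-.50,-.36,.12,.25)); print(d,m,q[:,2].min(),len(q), "expect at z",tip[1]-np.tan(A)*(m[2]-.16))
E
```

```text
-0.055 0.031 -0.36
-0.054 0.031 0.22
-0.053 0.031 0.95
-0.052 0.031 4.3
('top', 407, [array([-25.4,  31.3]), array([61.8, 50.4]), np.float64(89.5)], 'lo', array([-0.0504,  0.0002]), 'hi', array([-0.0002,  0.0622])) ('side', 153, [array([-24.8,  33.6]), array([50.6, 65. ]), np.float64(3.6)], 'lo', array([-0.0499,  0.0001]), 'hi', array([-0.0001,  0.0674])) 35.975 [-0.5254945  -0.00347198 -0.56949448]
[ 0.01202493  0.28724398 -0.95778197] [ 0.56859502 -0.44638097  0.21014015] 0.16137457804870148 71 expect at z -0.4537868914670857
```

View pics/top4.png

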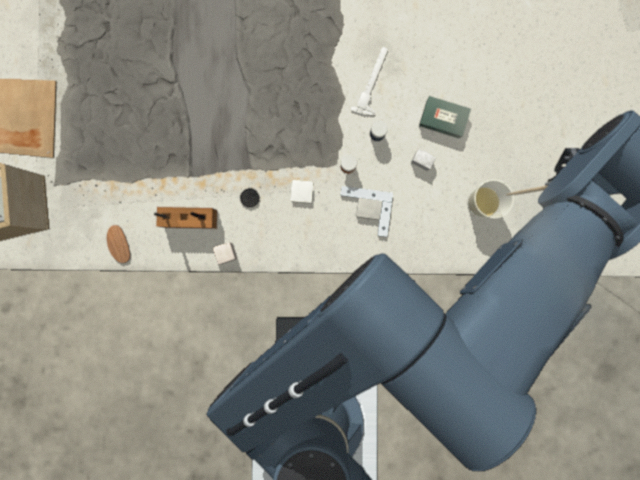

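Top view shows the tile seated at (-25.4, +31.3) mm, flush in the L (368,208), with the other objects in place and the stick over the cup. Lowering it in now.

```bash
python3 - <<'E'
from h import *
cup=np.array([.5684,-.4317]); R=Rz(0); off=R@tip_t(A)
P=lambda z: np.r_[cup+[0,-.006],z]-off
manip.move_l(P(.10),max_speed=.15); manip.move_l(P(.016),max_speed=.06)
f0=manip.current_force(); z=.016
for i in range(14):
    z-=.001; manip.move_l(P(z),max_speed=.02); F=manip.current_force()-f0
    if F[2]>1.5: break
print(z,F)
print([ (x["at"],x["confidence"]) for x in manip.look_for("top","cup")[:1]])
manip.set_gripper(.5,30); manip.dwell(.4)
T=P(z); manip.move_l(T+[0,0,.10],max_speed=.12); manip.move_ptp([.45,-.25,.30],Rz(0))
print(manip.current_time())
p,W=cloud("top"); print("cup rim",rect(W,.48,.68,-.55,-.3,.08,.093)); print(tile2("top"))
s,W=cloud("side"); cv2.imwrite("pics/fin.png",np.hstack([cv2.resize(p[130:280,300:560],(400,231)),cv2.resize(s[130:280,200:460],(400,231))])[:,:,::-1])
E
```

```text
0.002999999999999993 [-0.34802932 -0.2494761   4.95297822]
[([0.5706, -0.4452, 0.0368], 0.97)]
44.3583
cup rim (157, np.float64(0.0867), array([ 0.5857, -0.4517]), [array([ 583.5, -444.1]), array([94.8, 57. ]), np.float64(51.3)])
('top', 393, [array([-25.3,  31. ]), array([50.2, 61.5]), np.float64(0.6)], 'lo', array([-0.0505,  0.0001]), 'hi', array([-0.0002,  0.0618]))
```

View pics/fin.png

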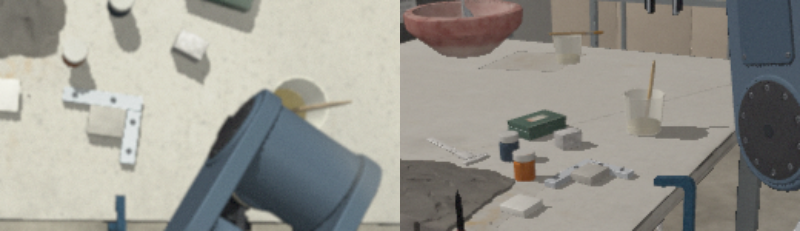

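The final view shows the tool standing in the upright cup (right half, (652,90)) and the tile flush in the L. The robot is clear of everything.

```bash
python3 -c "
from bench import manip
print(manip.sign_off())"
```

```text
the job is handed in; nothing more can be done
None
```

The job is handed in at about 44 s: the camera shows the tile flush in the corner stop (centre 25 mm and 31 mm from the two bars), the wooden tool standing in the upright cup, and the other objects where they were.

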